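# Unbolt the sagging gate of a sample cage and hold it ajar

### The job

The small sample brush lies in the way of the sample cage's gate: first lay it flat in the empty compartment of the tool tray, lengthwise, with its bristles towards the blue end, and let go of it. Then take the red knob of the gate's barrel bolt, lift the sagging bolt so that its hooked nose clears the bent-up lip of the keeper, and draw it back clear of the keeper. Pull the gate open a little, to roughly 20 degrees (its free edge some 5 cm out), and finish still holding it ajar there against its closing spring; leave the tweezers and the other things on the bench undisturbed.

Things in the scene. Friction and masses are not known exactly. Their poses are not given: they have to be found in the camera images.
- cage: Sample cage, fixed, 166 x 236 x 115 mm (x, y, z), blue roof, white frame, wire bars, vials inside; turned by up to 0.2 rad. Origin: centre of its underside; z up; its gate is on its -x face, towards the robot, front surface at x = -0.087 when shut.
- keeper: Brass keeper on the post at the gate's right (-y); origin and axes are those of the cage. A pocket: its front cheek (x -0.110 to -0.106, y -0.087 to -0.052, z 0.060 to 0.118) stops the bolt's nose from coming forward, its bent-up lip (y -0.057 to -0.052, top at z = 0.081) hooks the nose.
- gate (a joint): Gate's hinge, rad: 0 shut, grows as the free edge swings out towards the robot, up to 1.3; clockwise seen from above. Vertical axis through gate_hinge, at the gate's left (+y) edge. A spring closes it with 0.15 N m when shut, about 0.26 N m at 0.35 rad; let go, it falls shut.
- gate_hinge (a point): Point on the gate's hinge axis, at height 0.10 m; its frame turns with the gate (same axes as the cage when shut: -x out towards the robot, -y along the gate to its free edge).
- gate_stile (a point): Free edge of the gate, 155 mm from the hinge axis, at height 0.10 m. The gate is 14 mm thick and its top is 108 mm above the bench.
- barrel (a joint): Lift of the bolt, rad: 0 sagging under its weight, up to a stop at 0.15. The barrel turns in the gate's plane about a rivet 25 mm from the gate's hinge axis, 100 mm up. Shot, the knob is 130 mm from the rivet, the nose 165 mm. The nose must rise 8 mm (6.5 mm at the knob) to pass the lip; 10 mm at the knob is right, and moves the knob also 4 mm towards the hinge.
- bolt (a joint): Draw of the bolt along the barrel, m: 0 shot, grows as drawn towards the gate's hinge (+y of the gate), up to 0.055; starts at 0.002 to 0.011. Unlifted, the lip stops it at 0.018. From 0.037 on the nose is clear of the keeper and the gate is free; draw to about 0.045. Friction about 1 N; it stays where it is left.
- knob (a point): Centre of the bolt's red ball knob, 20 mm wide, on an upright 8 mm stem, 54 mm above the rod, about 146 mm above the bench, 19 mm in front of the gate's middle plane. It stands clear above cage and gate: grip it from above, best with the fingers closing across the gate (its x).
- nose (a point): Lower end of the bolt's hooked nose (10 x 10 mm, hanging 17 mm below the rod's middle).
- brush: Sample brush lying on the bench in front of the gate, 152 x 20 x 12 mm, round red handle 12 mm thick, 22 g. Origin at the underside of its middle; x along its length, bristles at the +x end (metal ferrule from x = 0.028 on). Grip across the handle.
- brush_mid (a point): Middle of the brush's length, on its axis, 6 mm above the bench when it lies; the handle runs from 76 mm behind it to 29 mm ahead of it.
- brush_tip (a point): Bristle end of the brush's axis, 70 mm from the middle.
- tray: Grey tool tray, fixed, 184 x 136 x 16 mm, floor and walls 3 to 4 mm thick, two compartments side by side, each 176 x 62 mm, 13 mm deep, long along the tray's x. Origin: centre of its underside. The +x end wall is blue. The compartment at +y is empty; tweezers lie in the one at -y.
- tray_slot (a point): Centre of the floor of the empty compartment, 3 mm above the bench; axes as the tray.
- tweezers: Steel tweezers lying in the tray's other compartment, 128 x 15 x 9 mm; origin under the middle. To be left alone.
- dish: Bystander: flat petri dish, 61 mm wide; origin under its middle. To be left alone.
- cup: Bystander: low round sample cup, 52 mm wide, 22 mm high; origin under its middle. To be left alone.
- vial: Bystander: glass vial with a black cap, 27 mm wide, 66 mm high; origin under its middle. To be left alone.
- beaker: Bystander: clear beaker, 68 mm wide, 90 mm high; origin under its middle. To be left alone.
Not all that is in view belongs to the job. What is shaped like the brush but yellow is not meant.

How it is judged:
By the outcome, as a careful person would: the job done as asked, in the order asked, and still so for the second after the job is handed in, while the arm keeps its last pose, push and grip.
It also fails if it takes over 48 s, if anything falls off the work surface, if the arm or the gripper's body presses on something with over 40 N, if the wrist force passes 120 N, or if a joint passes its speed limit or range.

### The arm

A 7-joint arm with a two-finger parallel gripper is mounted at the origin on a cart in front of the work surface, level with it; the furniture and walls round the work are solid. World frame = base frame: x ahead of the robot, y to its left, z up, the work surface at z = 0. Lengths are in mm, angles in rad, forces in N, time in s.
With the tool pointing down it reaches from about 400 to 875 mm from the base axis. Payload 6.5 kg.
Tool frame: the origin (TCP) lies midway between the tips of the shut fingers; the grasp point (between the pads) lies 19 mm behind it (bot.grip_point_offset is the distance from the TCP to the grasp point, in mm); z points along the fingers, y is the line along which they close (so a half turn about z gives the same grasp; the last joint's range is limited). The gripper opens to 88 mm and grips with 3 to 60 N. Pads are 18 mm wide; open, the fingers measure 123 mm over their backs; the gripper's body (75 mm by 187 mm) begins 45 mm behind the grasp point.
Start: joints at [1.111, 0.536, -0.004, 1.538, 0.003, 1.067, -0.071], TCP at [249.4, -600.242, 201.516] pointing down, gripper open.
Joint ranges: [-2.7, 2.7], [-0.37, 2.16], [-1.27, 1.26], [0.24, 2.4], [-1.31, 4.45], [0.19, 1.91], [-2.76, 2.76]. Speed limits (rad/s): [2.39, 2.39, 3.14, 3.14, 3.14, 3.14, 3.14].

### API

Orientations are given as a unit quaternion [x, y, z, w].
In Python, from cell import bot, snapshot, get_calibration, order gives the robot as it stands.
- The arm moves only by the tool jog_arm, never from a script. Its arguments are lists of equal length, an entry for each row: "travel": the shift along the tool's x, y, z in m, a list of three; "spin": the turn about the tool's z in rad. In form: {"travel": [[dx, dy, dz], ...], "spin": [spin, ...]}. A call has 1 to 10 rows; each row is the pose to reach, as a shift and turn from the pose commanded when the call began, along the tool's axes at that moment; what a row does not reach only later rows make up. A row lasts 1/12 s, in which the tool goes at most 41.7 mm and 7.16 degrees, less where a joint would pass 70% of its speed; a pose out of reach is approached as far as the arm can. A call with a gripper value outside its range is refused whole. "gripper" is the closure, from 0 (fully open) to 1 (shut), set as the call begins (left out, the last holds). The fingers move at their own pace and stop on an object; "force" is the grip in N (left out, the last holds). Time passes only in rows, so rows that repeat a pose let the fingers close. It gives the time, the measured TCP pose, the force, the opening and the grip force at its end, in the units of the state.
- bot.state(): the state, without advancing time (a new reading comes with each control period).
- snapshot(name): name is "scene" or "top" or "wrist"; returns the picture (400x640x3 uint8, blue, green, red); there is no depth.
- get_calibration(name): a dict with "fx", "fy", "cx", "cy" (pixels), "dist_coeffs" ([k1, k2, p1, p2, k3] as OpenCV has them; the pictures are not rectified), "T" (4x4, takes a point from camera to world coordinates). Camera axes: x right, y down, z forward; pixel columns grow to the right and rows downward; lengths in mm; the calibration is good to about 2 mm. A picture is of the moment at which its call begins: read the wrist's pose just before it. get_calibration takes no time and is no camera call; for the wrist camera it gives the pose at the moment of the call.
- order.close_job(): hands the job in; it is judged then, once.
The state is a dict: "clock": time; "joints": joint angles; "qvel": joint speeds; "effort": joint torques, N m; "eef_pos": TCP position; "ee_rot": TCP orientation; "force": force on the tool from outside, world axes, zero at the start; "torque": the same for the moment, N m; "width": finger opening in mm; "grip_force": force on a finger pad.
Only numpy, scipy, OpenCV 4.12 (cv2) and the standard library are available. Lean on these libraries where they do the work, as an engineer would, in place of code of your own. Each camera call takes 0.05 s, during which the arm holds its last target. There are 200 camera calls.

## Working session

There is one attempt and no reset: what is moved stays moved. The work goes in short steps, Python scripts to look and compute and a tool call to move; the robot and the scene stay as the last step left them, time stands still between calls to the robot, and variables do not carry over. Pictures are saved under pics/ and viewed, at most 10 in all, crops included, and the job is handed in when it is done.

Besides the shell and the picture viewer there is one more tool, called after "Request:" as name([rows], argument=value, ...), one row to a line, values as JSON. jog_arm: Moves the arm, as the interface text tells. Its arguments: {"type":"object","properties":{"travel":{"type":"array","items":{"type":"array","items":{"type":"number"}}},"spin":{"type":"array","items":{"type":"number"}},"gripper":{"type":"number"},"force":{"type":"number"}},"required":["travel","spin"]}

```bash
mkdir -p pics && ls && python3 - <<'E'
from cell import bot,snapshot,get_calibration
import cv2,numpy as np
for n in("scene","top"):
    cv2.imwrite(f"pics/{n}0.png",snapshot(n)); c=get_calibration(n)
    print(n,c["fx"],c["cx"],c["dist_coeffs"],np.round(c["T"],3).tolist())
s=bot.state();print(s["eef_pos"],s["ee_rot"],s["clock"],s["width"],bot.grip_point_offset)
E
```

```text
pics
scene 455.8060292540516 315.73273948904404 [-0.04699285  0.          0.          0.          0.        ] [[-0.458, -0.463, 0.759, -162.603], [-0.889, 0.242, -0.389, 460.198], [-0.004, -0.853, -0.522, 627.285], [0.0, 0.0, 0.0, 1.0]]
top 516.763987894809 313.8430182110658 [-0.0806522  0.         0.         0.         0.       ] [[0.015, -0.99, 0.137, 407.135], [-1.0, -0.014, 0.009, 76.73], [-0.007, -0.137, -0.991, 1561.098], [0.0, 0.0, 0.0, 1.0]]
[ 249.14728592 -599.71649479  200.73832206] [ 9.80668283e-01  1.95676101e-01 -2.22635904e-04 -7.30032510e-04] 0.1 88.46502126574208 18.700000000000003
```

View pics/scene0.png

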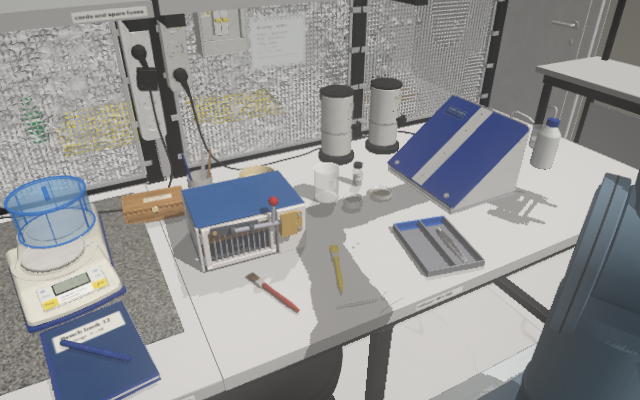

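View pics/top0.png

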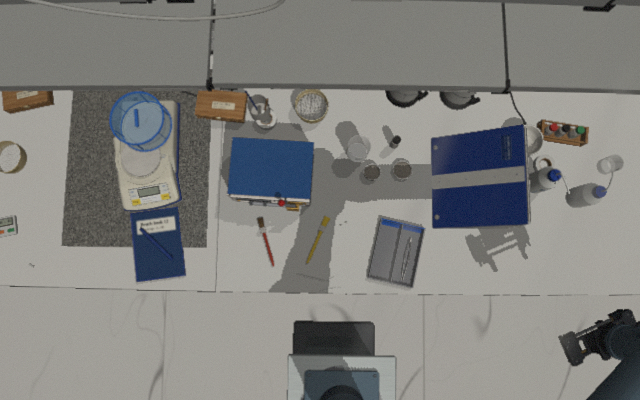

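The only red brush (the target) runs from (260,218), the bristles, to (272,265) in the top view. The yellow look-alike is at (318,240), and the blue pen at (155,242) and the tweezers at (406,255) are not it either. The knob is at top (282,202) / scene (273,201). The tray's blue end is at (402,220), the far end, and its empty compartment is on the left.

```bash
cat > h.py <<'E'
from cell import bot,snapshot,get_calibration
import cv2,numpy as np
from scipy.spatial.transform import Rotation as R
def ray(c,px):
    K=np.array([[c["fx"],0,c["cx"]],[0,c["fy"],c["cy"]],[0,0,1.]])
    u=cv2.undistortPoints(np.array(px,float).reshape(-1,1,2),K,np.array(c["dist_coeffs"]))[:,0]
    T=np.array(c["T"]); d=np.c_[u,np.ones(len(u))]@T[:3,:3].T
    return T[:3,3],d
def plane(c,px,z):
    o,d=ray(c,px); return o+d*((z-o[2])/d[:,2])[:,None]
def tri(c1,p1,c2,p2):
    o1,d1=ray(c1,[p1]);o2,d2=ray(c2,[p2]);A=np.c_[d1[0],-d2[0]]
    s=np.linalg.lstsq(A,o2-o1,rcond=None)[0]
    a=o1+s[0]*d1[0];b=o2+s[1]*d2[0];return (a+b)/2,np.linalg.norm(a-b)
def hsv(im,lo,hi): return cv2.inRange(cv2.cvtColor(im,cv2.COLOR_BGR2HSV),lo,hi)
def red(im): return hsv(im,(0,110,60),(7,255,255))|hsv(im,(172,110,60),(180,255,255))
def blobs(m,amin=15):
    cs,_=cv2.findContours(m,cv2.RETR_EXTERNAL,cv2.CHAIN_APPROX_NONE)
    return sorted([c for c in cs if cv2.contourArea(c)>=amin],key=cv2.contourArea,reverse=True)
E
python3 - <<'E'
from h import *
ct,cs=get_calibration("top"),get_calibration("scene")
t=cv2.imread("pics/top0.png");s=cv2.imread("pics/scene0.png")
for n,i,c in(("top",t,ct),("scene",s,cs)):
    for b in blobs(red(i),8):
        r=cv2.minAreaRect(b);print(n,np.round(r[0],1),np.round(r[1],1),r[2])
        if max(r[1])>25:
            p=b[:,0].astype(float);v=cv2.fitLine(b,2,0,.01,.01).ravel();k=(p-v[2:])@v[:2]
            print(' handle ends',np.round(plane(c,[v[2:]+v[:2]*k.min(),v[2:]+v[:2]*k.max()],6),1).tolist())
m=hsv(t,(105,120,40),(125,255,255))
for b in blobs(m,30)[:8]:
    r=cv2.minAreaRect(b);q=cv2.boxPoints(r);print('blue',np.round(r[0]),np.round(r[1]),np.round(plane(ct,q,115 if r[0][0]<340 else 14)[:,:2]).tolist())
cv2.imwrite("pics/crop.png",np.hstack([cv2.resize(t[195:300,225:435],None,fx=3.8,fy=3.8,interpolation=2)]))
E
```

```text
top [268.3 248.9] [33.5  2.3] 73.3007583618164
 handle ends [[506.2, 240.4, 6.0], [410.5, 209.3, 6.0]]
top [553.5 126.5] [7. 7.] 90.0
top [281.  202.5] [5. 6.] 90.0
scene [280.8 296.6] [43.6  2.5] 36.573028564453125
 handle ends [[511.2, 235.8, 6.0], [411.9, 204.6, 6.0]]
scene [273.  200.5] [7. 8.] 90.0
blue [270. 168.] [82. 57.] [[610.0, 335.0], [775.0, 330.0], [762.0, 94.0], [598.0, 102.0]]
blue [479. 205.] [42. 95.] [[652.0, -264.0], [675.0, -557.0], [545.0, -560.0], [524.0, -270.0]]
blue [157. 244.] [69. 48.] [[551.0, 615.0], [569.0, 477.0], [377.0, 446.0], [359.0, 581.0]]
blue [481. 149.] [40. 87.] [[820.0, -284.0], [853.0, -558.0], [726.0, -564.0], [694.0, -294.0]]
blue [137. 118.] [52. 55.] [[827.0, 726.0], [947.0, 617.0], [834.0, 499.0], [716.0, 607.0]]
blue [391. 223.] [19.  5.] [[538.0, -113.0], [554.0, -116.0], [543.0, -173.0], [527.0, -170.0]]
blue [554. 175.] [10. 11.] [[702.0, -626.0], [718.0, -659.0], [689.0, -672.0], [673.0, -639.0]]
```

View pics/crop.png

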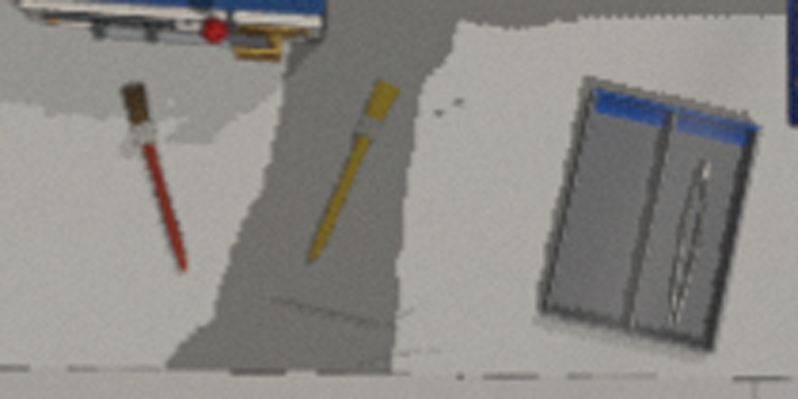

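Choice confirmed: the crop shows the red-handled brush with dark bristles at (133,85) and its tail at (183,270), and the yellow one at (350,170). The tray's corners are at crop (588,80), (760,127), (712,350) and (540,315).

```bash
python3 - <<'E'
from h import *
ct,cs=get_calibration("top"),get_calibration("scene")
q=np.array([(588,80),(760,127),(712,350),(540,315)])/3.8+np.array([225,195])
P=plane(ct,q,16)[:,:2];print(P.round(),[round(np.linalg.norm(P[i]-P[(i+1)%4])) for i in range(4)])
d=P[0]+P[1]-P[2]-P[3];yaw=np.arctan2(d[1],d[0]);y=np.array([-np.sin(yaw),np.cos(yaw)])
print('tray yaw',yaw,'c',P.mean(0),'slot',P.mean(0)+33*y)
print('knob',tri(ct,(281,202.5),cs,(273,200.5)))
st=bot.state();x=R.from_quat(st["ee_rot"]).as_matrix();print(x.round(3).tolist())
rear=np.array([411,207.]);a=np.arctan2(31.2,97.5);mid=rear+76*np.array([np.cos(a),np.sin(a)])
print('mid',mid,a)
t=x.T@(np.r_[mid,60]-st["eef_pos"]);print('travel to above',t,'spin',np.arctan2(x[1,0],x[0,0])-a)
E
```

```text
[[ 561. -109.]
 [ 526. -245.]
 [ 351. -205.]
 [ 377.  -71.]] [141, 179, 137, 188]
tray yaw -0.21103887317214357 c [ 453.55729127 -157.33604933] slot [ 460.4699939  -125.06819315]
knob (array([580.81462729, 178.24360002, 149.80552356]), np.float64(2.3339420663784343))
[[0.923, 0.384, -0.001], [0.384, -0.923, 0.001], [-0.0, -0.002, -1.0]]
mid [483.38423519 230.16295526] 0.30970294454245617
travel to above [ 534.81767002 -676.21710558  141.68490134] spin 0.08419094922257997
```

Request:
jog_arm([
  [0.535,-0.676,0],
  [0.535,-0.676,0],
  [0.535,-0.676,0],
  [0.535,-0.676,0],
  [0.535,-0.676,0],
  [0.535,-0.676,0],
  [0.535,-0.676,0],
  [0.535,-0.676,0],
  [0.535,-0.676,0],
  [0.535,-0.676,0],
], spin=[0,0,0,0,0,0,0,0,0,0], gripper=0.3)

```text
clock: 0.93
eef_pos: [362.6, -197.3, 201.5]
ee_rot: [0.981, 0.196, -0.0, 0.0]
force: [0.2, 0.7, -0.4]
width: 61.7
grip_force: 0.0
```

Request:
jog_arm([
  [0.275,-0.347,0],
  [0.275,-0.347,0],
  [0.275,-0.347,0],
  [0.275,-0.347,0],
  [0.275,-0.347,0],
  [0.275,-0.347,0],
  [0.275,-0.347,0],
  [0.275,-0.347,0],
  [0.275,-0.347,0.02],
  [0.275,-0.347,0.02],
], spin=[0,0,0,0,0,0.084,0.084,0.084,0.084,0.084])

```text
clock: 1.77
eef_pos: [476.1, 200.9, 186.6]
ee_rot: [0.988, 0.154, 0.0, 0.0]
force: [0.0, 0.2, -0.4]
width: 62.0
grip_force: 0.0
```

Request:
jog_arm([
  [0.016,-0.022,0.0],
  [0.016,-0.022,0.03],
  [0.016,-0.022,0.05],
  [0.016,-0.022,0.05],
], spin=[0,0,0,0])

```text
clock: 2.1
eef_pos: [481.3, 223.7, 132.8]
ee_rot: [0.988, 0.155, -0.004, 0.001]
force: [0.1, -1.1, -0.3]
width: 61.6
grip_force: 0.0
```

```bash
python3 - <<'E'
from h import *
st=bot.state();c=get_calibration("wrist");im=snapshot("wrist");cv2.imwrite("pics/w1.png",im)
print(st["clock"],st["eef_pos"],st["ee_rot"]);x=R.from_quat(st["ee_rot"]).as_matrix()
for b in blobs(red(im),60)[:4]:
    r=cv2.minAreaRect(b);print(np.round(r[0]),np.round(r[1]))
    if max(r[1])>60:
        p=b[:,0].astype(float);v=cv2.fitLine(b,2,0,.01,.01).ravel();k=(p-v[2:])@v[:2]
        E=plane(c,[v[2:]+v[:2]*k.min(),v[2:]+v[:2]*k.max()],6);print(E.round(1).tolist(),np.linalg.norm(E[0]-E[1]))
        a,e=sorted(E,key=lambda q:q[0]);d=(e-a)/np.linalg.norm(e-a);mid=a+76*d;yaw=np.arctan2(d[1],d[0])
        print('mid',mid,'yaw',yaw,'travel',x.T@(mid-st["eef_pos"]),'spin',np.arctan2(x[1,0],x[0,0])-yaw)
E
```

```text
2.1 [481.33974989 223.71337841 132.78209413] [ 0.98792436  0.1548912  -0.00362999  0.00099939]
[454. 100.] [35. 33.]
[314. 202.] [85.  7.]
[[410.4, 205.1, 6.0], [508.6, 236.3, 6.0]] 103.04912435067227
mid [482.84765112 228.10197699   6.        ] yaw 0.3078308370300963 travel [  3.72714205  -3.8243037  126.75455049] spin 0.0032028500923175773
```

View pics/w1.png

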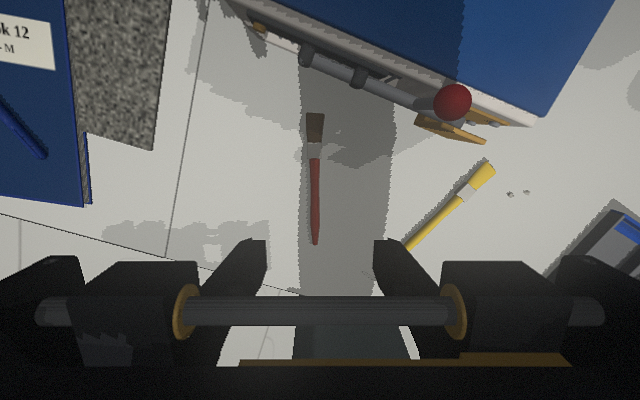

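The brush (handle 315,160–245) lies centred between the fingers, with the knob at (454,100). The yellow brush is clear to the right.

Request:
jog_arm([
  [0.003,-0.004,0.035],
  [0.003,-0.004,0.07],
  [0.003,-0.004,0.1],
  [0.003,-0.004,0.118],
  [0.003,-0.004,0.126],
  [0.003,-0.004,0.129],
  [0.003,-0.004,0.129],
], spin=[0,0,0,0,0,0,0])

```text
clock: 2.73
eef_pos: [486.8, 229.7, 8.6]
ee_rot: [0.988, 0.154, 0.001, -0.0]
force: [-0.8, -1.0, -0.2]
width: 61.7
grip_force: 0.0
```

Request:
jog_arm([
  [0,0,0],
  [0,0,0],
  [0,0,0],
  [0,0,0],
  [0,0,0],
  [0,0,0],
  [0,0,0],
  [0,0,0],
], spin=[0,0,0,0,0,0,0,0], gripper=1, force=12)

```text
clock: 3.4
eef_pos: [485.9, 229.5, 7.7]
ee_rot: [0.988, 0.154, -0.0, 0.0]
force: [-0.1, -0.1, 0.5]
width: 10.3
grip_force: 0.0
```

Request:
jog_arm([
  [-0.002,0,0],
  [-0.002,0,0],
  [-0.002,0,0],
  [-0.002,0,0.003],
  [-0.002,0,0.006],
  [-0.002,0,0.006],
  [-0.002,0,0.006],
], spin=[0,0,0,0,0,0,0], gripper=0.6)

```text
clock: 3.98
eef_pos: [483.8, 228.8, 1.4]
ee_rot: [0.988, 0.154, -0.0, 0.0]
force: [0.2, 0.5, 0.5]
width: 35.6
grip_force: 0.0
```

Request:
jog_arm([
  [0,0,0],
  [0,0,0],
  [0,0,0],
  [0,0,0],
  [0,0,0],
  [0,0,0],
  [0,0,0],
  [0,0,0],
], spin=[0,0,0,0,0,0,0,0], gripper=1, force=12)

```text
clock: 4.65
eef_pos: [484.0, 228.9, 1.7]
ee_rot: [0.988, 0.154, 0.0, -0.0]
force: [0.6, -0.4, -0.8]
width: 0.4
grip_force: 0.0
```

```bash
python3 - <<'E'
from h import *
im=snapshot("wrist");cv2.imwrite("pics/w2.png",im);s=bot.state();print(s["width"],s["grip_force"],s["eef_pos"])
E
```

```text
0.4473414937813416 0.0 [484.01364542 228.90886562   1.68611612]
```

View pics/w2.png

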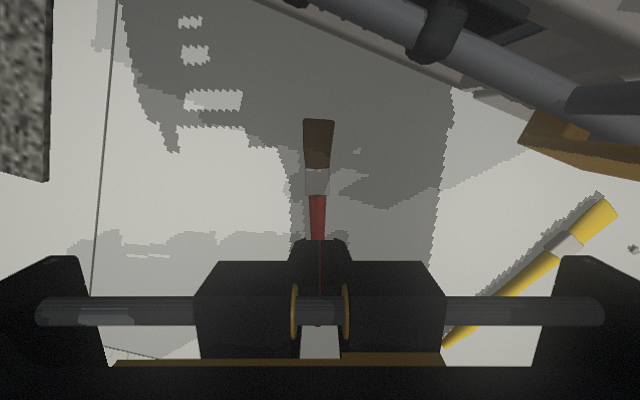

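The fingers read fully shut over the handle, with red showing only in the slit at (319,290), so the brush wasn't gripped. I'll check from the scene camera and project the TCP.

```bash
python3 - <<'E'
from h import *
s=bot.state();c=get_calibration("wrist");T=np.array(c["T"]);x=R.from_quat(s["ee_rot"]).as_matrix()
K=np.array([[c["fx"],0,c["cx"]],[0,c["fy"],c["cy"]],[0,0,1.]])
for p in(s["eef_pos"],s["eef_pos"]+x[:,0]*9,s["eef_pos"]-x[:,2]*12+x[:,0]*9):
    q=np.linalg.inv(T)@np.r_[p,1];print(cv2.projectPoints(q[:3].reshape(1,1,3),np.zeros(3),np.zeros(3),K,np.array(c["dist_coeffs"]))[0].ravel(),q[2])
print(s["width"],s["grip_force"],T[:3,3])
im=snapshot("scene");cv2.imwrite("pics/s2.png",cv2.resize(im[200:350,170:370],None,fx=4,fy=4,interpolation=2))
E
```

```text
[318.51775542 228.96472063] 197.08316548266262
[318.52228689 216.92045695] 194.44235814937784
[318.46177685 223.21851801] 182.97056605463405
0.4473414937813416 0.0 [556.21444881 251.4094629  184.63128593]
```

View pics/s2.png

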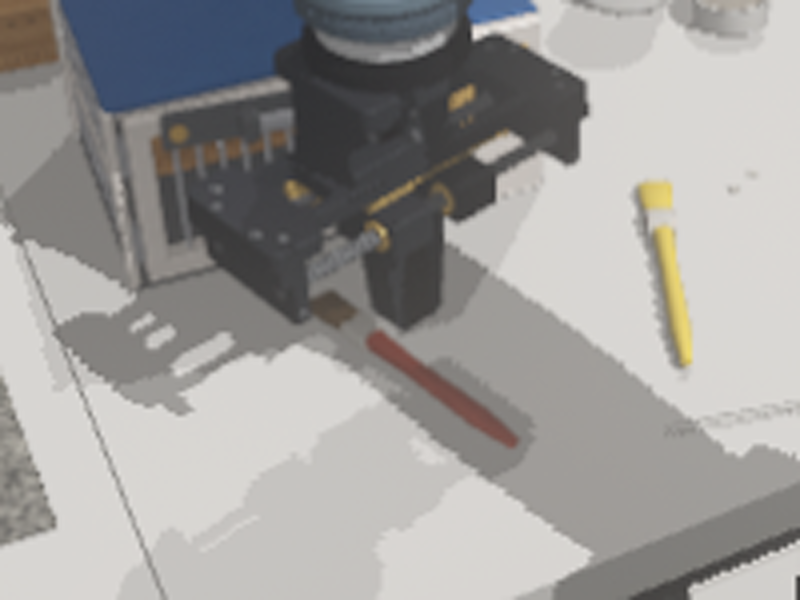

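```bash
python3 - <<'E'
from h import *
s=bot.state();cs=get_calibration("scene");cw=get_calibration("wrist")
for px in((405,325),(365,312),(440,300)):
    o,d=ray(cs,[np.array(px)/4+[170,200]]);print([ (z,(o+d[0]*((z-o[2])/d[0,2])).round()[:2].tolist()) for z in(0,10,20,30,45)])
for z in(0,6,12):print(z,plane(cw,[(319,119),(318,168),(318,195)],z).round(1).tolist())
im=snapshot("scene")
for b in blobs(red(im),8):
    r=cv2.minAreaRect(b)
    if max(r[1])>25:
        p=b[:,0].astype(float);v=cv2.fitLine(b,2,0,.01,.01).ravel();k=(p-v[2:])@v[:2]
        print(' handle ends',np.round(plane(cs,[v[2:]+v[:2]*k.min(),v[2:]+v[:2]*k.max()],6),1).tolist())
print(s["joints"],s["eef_pos"])
E
```

```text
[(0, [517.0, 216.0]), (10, [506.0, 220.0]), (20, [495.0, 224.0]), (30, [484.0, 228.0]), (45, [468.0, 234.0])]
[(0, [536.0, 231.0]), (10, [525.0, 235.0]), (20, [514.0, 238.0]), (30, [503.0, 242.0]), (45, [486.0, 247.0])]
[(0, [527.0, 192.0]), (10, [516.0, 197.0]), (20, [505.0, 201.0]), (30, [494.0, 205.0]), (45, [477.0, 212.0])]
0 [[554.6, 251.2, 0.0], [524.8, 242.3, 0.0], [507.1, 236.7, 0.0]]
6 [[554.7, 251.2, 6.0], [525.8, 242.6, 6.0], [508.6, 237.1, 6.0]]
12 [[554.7, 251.2, 12.0], [526.8, 242.9, 12.0], [510.2, 237.6, 12.0]]
[-0.24796656  0.67976305 -0.36004651  1.9373875   0.40602105  0.59532388
 -2.13566457] [484.02708758 228.92494027   1.69683665]
```

Both views put the fingertips some 30–40 mm above the reported TCP height. So I'll open and lower in small steps, watching the force.

Request:
jog_arm([
  [0,0,0],
  [0,0,0],
  [0,0,0],
  [0,0,0],
  [0,0,0],
  [0,0,0],
  [0,0,0.006],
  [0,0,0.012],
  [0,0,0.015],
  [0,0,0.015],
], spin=[0,0,0,0,0,0,0,0,0,0], gripper=0.5)

```text
clock: 5.63
eef_pos: [483.2, 228.5, -14.4]
ee_rot: [0.988, 0.154, -0.001, 0.0]
force: [-0.7, 0.6, 0.4]
width: 44.3
grip_force: 0.0
```

```bash
python3 - <<'E'
from h import *
s=bot.state();print(s["eef_pos"],s["force"],s["width"])
im=snapshot("scene");a=cv2.resize(im[230:330,200:320],None,fx=4,fy=4,interpolation=2);b=cv2.resize(snapshot("wrist"),None,fx=.48,fy=.48)
a=cv2.copyMakeBorder(a,0,0,0,0,0);b=cv2.copyMakeBorder(b,0,400-b.shape[0],0,0,0)
cv2.imwrite("pics/s3.png",np.hstack([a,b]))
E
```

```text
[483.24889126 228.52052557 -14.39449824] [-0.73586066  0.58861071  0.35990504] 44.3026513026483
```

View pics/s3.png

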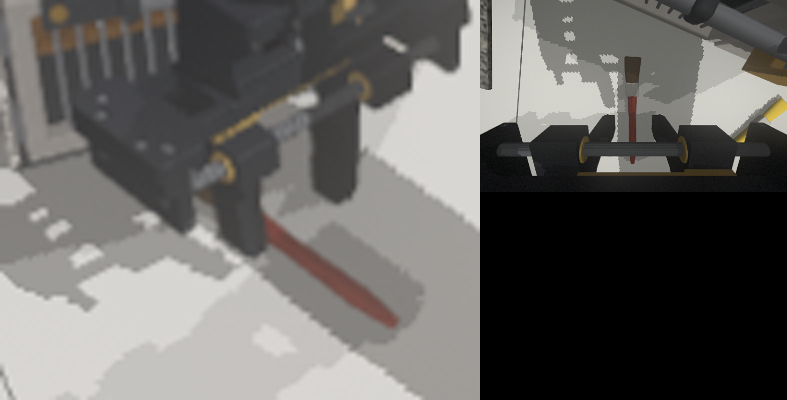

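The reported z is −14 and there is still no contact: the finger bottoms at (255,255) and (335,200) sit above the bench, either side of the handle. I'll keep going down gently.

Request:
jog_arm([
  [0,0,0.004],
  [0,0,0.008],
  [0,0,0.01],
  [0,0,0.01],
], spin=[0,0,0,0])

```text
clock: 6.07
eef_pos: [483.6, 228.7, -23.9]
ee_rot: [0.988, 0.154, -0.0, 0.0]
force: [0.9, -0.2, -0.1]
width: 44.1
grip_force: 0.0
```

Request:
jog_arm([
  [0,0,0.001],
  [0,0,0.002],
  [0,0,0.003],
  [0,0,0.003],
], spin=[0,0,0,0])

```text
clock: 6.4
eef_pos: [483.9, 228.9, -26.4]
ee_rot: [0.988, 0.154, -0.0, 0.0]
force: [0.2, 0.1, 0.1]
width: 44.1
grip_force: 0.0
```

Request:
jog_arm([
  [0,0,0.001],
  [0,0,0.002],
  [0,0,0.003],
  [0,0,0.003],
], spin=[0,0,0,0])

```text
clock: 6.73
eef_pos: [483.9, 228.9, -29.5]
ee_rot: [0.988, 0.154, -0.0, 0.0]
force: [0.7, -0.3, -0.1]
width: 44.2
grip_force: 0.0
```

Request:
jog_arm([
  [0,0,0.001],
  [0,0,0.002],
  [0,0,0.003],
  [0,0,0.003],
], spin=[0,0,0,0])

```text
clock: 7.07
eef_pos: [483.9, 228.8, -32.5]
ee_rot: [0.988, 0.154, -0.0, 0.0]
force: [-0.3, 0.4, -0.1]
width: 43.8
grip_force: 0.0
```

Request:
jog_arm([
  [0,0,0.001],
  [0,0,0.002],
  [0,0,0.003],
  [0,0,0.003],
], spin=[0,0,0,0])

```text
clock: 7.4
eef_pos: [483.9, 228.8, -35.5]
ee_rot: [0.988, 0.154, -0.0, 0.0]
force: [-0.4, -0.2, -0.2]
width: 44.1
grip_force: 0.0
```

```bash
python3 - <<'E'
from h import *
s=bot.state();print(s["eef_pos"],s["force"],s["width"])
im=snapshot("scene");a=cv2.resize(im[240:320,210:310],None,fx=6,fy=6,interpolation=2);cv2.imwrite("pics/s4.png",a)
E
```

```text
[483.89476938 228.83042928 -35.52476187] [-0.35876526 -0.17654673 -0.21011904] 44.114596769818434
```

View pics/s4.png

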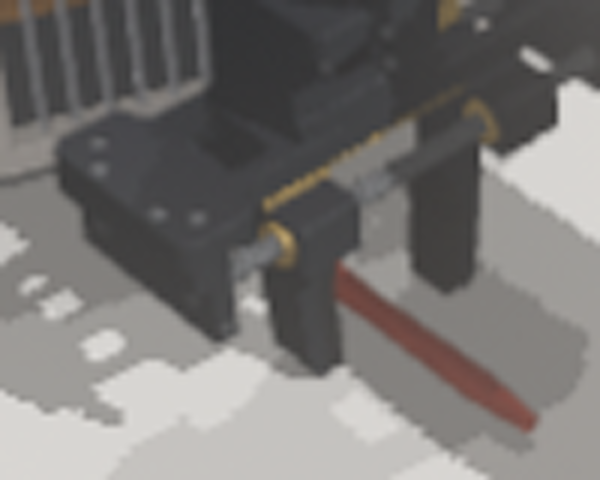

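The fingers now straddle the handle, with the left finger's bottom at (320,375) near the bench. Closing now.

Request:
jog_arm([
  [0,0,0],
  [0,0,0],
  [0,0,0],
  [0,0,0],
  [0,0,0],
  [0,0,0],
  [0,0,0],
  [0,0,0],
], spin=[0,0,0,0,0,0,0,0], gripper=1, force=12)

```text
clock: 8.12
eef_pos: [484.0, 228.9, -35.3]
ee_rot: [0.988, 0.154, 0.0, -0.0]
force: [0.4, 0.7, 0.7]
width: 11.5
grip_force: 12.0
```

Request:
jog_arm([
  [0,0,0],
  [0,0,0],
  [0,0,0.001],
  [0,0,0.002],
  [0,0,0.003],
  [0,0,0.003],
], spin=[0,0,0,0,0,0], gripper=0.75)

```text
clock: 8.62
eef_pos: [484.2, 228.9, -36.8]
ee_rot: [0.988, 0.154, 0.0, 0.0]
force: [-5.8, -2.7, 21.4]
width: 22.1
grip_force: 10.7
```

Request:
jog_arm([
  [0,0,0],
  [0,0,0],
  [0,0,0],
  [0,0,0],
  [0,0,0],
  [0,0,0],
], spin=[0,0,0,0,0,0], gripper=1, force=15)

```text
clock: 9.12
eef_pos: [485.1, 229.8, -36.8]
ee_rot: [0.988, 0.154, 0.001, -0.0]
force: [-2.3, -1.0, 15.4]
width: 11.6
grip_force: 17.8
```

Request:
jog_arm([
  [0,0,-0.01],
  [0,0,-0.04],
  [0,0,-0.08],
  [0,0,-0.1],
  [-0.131,0.33,-0.12],
  [-0.131,0.33,-0.12],
  [-0.131,0.33,-0.12],
  [-0.131,0.33,-0.12],
  [-0.131,0.33,-0.12],
  [-0.131,0.33,-0.12],
], spin=[0,0,0,0,0.1,0.2,0.3,0.4,0.5,0.52])

```text
clock: 9.95
eef_pos: [466.4, -22.0, 76.2]
ee_rot: [0.994, -0.107, 0.0, 0.0]
force: [0.9, 0.2, 0.3]
width: 11.4
grip_force: 15.0
```

Request:
jog_arm([
  [0.012,0.08,0],
  [0.012,0.08,0],
  [0.012,0.08,0],
  [0.012,0.08,0],
  [0.012,0.08,0],
], spin=[0,0,0,0,0])

```text
clock: 10.37
eef_pos: [462.1, -100.1, 75.8]
ee_rot: [0.994, -0.105, -0.0, -0.0]
force: [0.2, 0.7, -0.1]
width: 11.2
grip_force: 15.0
```

```bash
python3 - <<'E'
from h import *
s=bot.state();c=get_calibration("wrist");im=snapshot("wrist");t=snapshot("top");cv2.imwrite("pics/w5.png",im);cv2.imwrite("pics/t5.png",t)
print(s["clock"],s["eef_pos"],s["ee_rot"],c["T"][:3,3])
E
```

```text
10.3667 [ 462.07323361 -100.12612337   75.84124869] [ 9.94488482e-01 -1.04845393e-01 -1.81810648e-05 -3.19222551e-04] [ 536.21894011 -116.79101116  258.78212983]
```

View pics/w5.png

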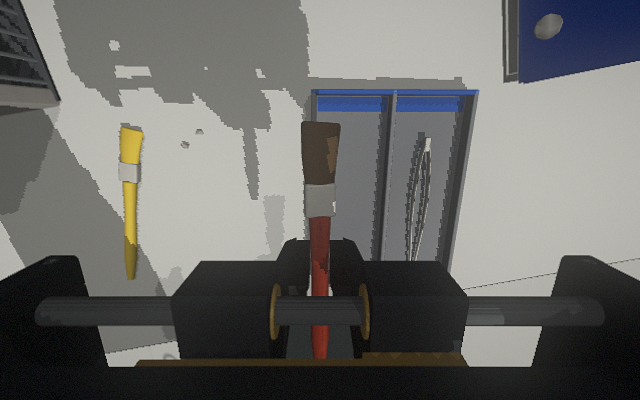

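The brush is held straight, bristles forward at (320,125). The tray's far-edge corners are at (311,90) and (479,90), with the divider from (394,92) to (375,260).

```bash
python3 - <<'E'
from h import *
c=get_calibration("wrist");s=bot.state();x=R.from_quat(s["ee_rot"]).as_matrix()
P=plane(c,[(311,90),(394,92),(479,90),(375,258),(446,262)],16)[:,:2];print(P.round(1).tolist(),np.linalg.norm(P[2]-P[0]))
print('yaw edges',[np.arctan2(*(a-b)[::-1]) for a,b in((P[1],P[3]),(P[2],P[4]))],np.arctan2(*(P[0]-P[2])[::-1])-np.pi/2,'tool',np.arctan2(x[1,0],x[0,0]))
B=plane(c,[(321,123),(319,200),(318,216)],118-0)[:,:2];print('brush pts',B.round(1).tolist())
yaw=-0.211;ex=np.array([np.cos(yaw),np.sin(yaw)]);ey=np.array([-ex[1],ex[0]])
ctr=(P[0]+P[2])/2-92*ex;print('slot wrist',ctr+33*ey)
t=cv2.imread("pics/t5.png")
E
```

```text
[[557.7, -112.6], [542.5, -177.9], [529.9, -244.9], [397.7, -140.9], [379.5, -207.4]] 135.13348170581259
yaw edges [np.float64(-0.2502498063798791), np.float64(-0.24407824751658885)] -0.20717019291433192 tool -0.207290391729562
brush pts [[533.3, -115.4], [495.5, -106.5], [486.9, -104.1]]
slot wrist [ 460.78020226 -127.20340973]
```

Request:
jog_arm([
  [0.006,0.026,0.0],
  [0.006,0.026,0.0],
  [0.006,0.026,0.035],
  [0.006,0.026,0.06],
  [0.006,0.026,0.08],
  [0.006,0.026,0.095],
  [0.006,0.026,0.103],
  [0.006,0.026,0.106],
  [0.006,0.026,0.107],
  [0.006,0.026,0.107],
], spin=[0.01,0.01,0.01,0.01,0.01,0.01,0.01,0.01,0.01,0.01])

```text
clock: 11.3
eef_pos: [463.1, -127.1, -30.7]
ee_rot: [0.994, -0.109, 0.0, -0.0]
force: [-0.2, -0.1, -0.5]
width: 11.4
grip_force: 15.0
```

Request:
jog_arm([
  [0,0,0.0],
  [0,0,0.001],
  [0,0,0.002],
  [0,0,0.002],
], spin=[0,0,0,0])

```text
clock: 11.63
eef_pos: [462.7, -127.6, -33.0]
ee_rot: [0.994, -0.11, 0.0, 0.0]
force: [-0.3, 0.1, -0.7]
width: 11.0
grip_force: 15.0
```

Request:
jog_arm([
  [0,0,0.0],
  [0,0,0.0],
  [0,0,0.0],
  [0,0,-0.003],
  [0,0,-0.012],
  [0,0,-0.03],
  [0,0,-0.06],
  [0,0,-0.1],
  [0,0,-0.14],
  [0,0,-0.16],
], spin=[0,0,0,0,0,0,0,0,0,0], gripper=0.78)

```text
clock: 12.47
eef_pos: [464.4, -127.8, 131.6]
ee_rot: [0.994, -0.11, 0.003, 0.0]
force: [1.5, 0.4, -0.4]
width: 19.7
grip_force: 0.0
```

```bash
python3 - <<'E'
from h import *
s=bot.state();print(s["clock"],s["eef_pos"],s["width"])
c=get_calibration("wrist");im=snapshot("wrist");cv2.imwrite("pics/w6.png",im)
for b in blobs(red(im),60):
    v=cv2.fitLine(b,2,0,.01,.01).ravel();k=(b[:,0]-v[2:])@v[:2];print(cv2.boundingRect(b),plane(c,[v[2:]+v[:2]*k.min(),v[2:]+v[:2]*k.max()],9).round(1).tolist())
t=snapshot("top");cv2.imwrite("pics/t6.png",t);ct=get_calibration("top");cs=get_calibration("scene");sc=snapshot("scene")
for n,i,cc in(("top",t,ct),("scene",sc,cs)):
    for b in blobs(red(i),8):
        r=cv2.minAreaRect(b);v=cv2.fitLine(b,2,0,.01,.01).ravel();k=(b[:,0]-v[2:])@v[:2];print(n,np.round(r[0],1),np.round(r[1]),plane(cc,[v[2:]+v[:2]*k.min(),v[2:]+v[:2]*k.max()],9).round(1)[:,:2].tolist())
E
```

```text
12.4667 [ 464.39158861 -127.82505368  131.57132504] 19.700646620284406
(315, 167, 10, 87) [[385.3, -111.2, 9.0], [487.1, -134.0, 9.0]]
top [553.5 126.5] [7. 7.] [[846.2, -646.6], [852.8, -670.7]]
top [381.9 265.5] [ 3. 17.] [[388.4, -110.4], [439.1, -121.1]]
top [281.  202.5] [5. 6.] [[595.7, 198.1], [602.6, 180.2]]
scene [272.5 200.5] [7. 7.] [[816.5, 94.3], [780.9, 95.4]]
scene [428.2 251.5] [35.  2.] [[490.8, -138.7], [388.6, -114.6]]
```

The brush lies centred in the slot, with its handle from (385,-111) to (487,-134) and its mid about (459.5,-127.8). Next, the knob.

Request:
jog_arm([
  [0.048,-0.324,-0.04],
  [0.048,-0.324,-0.04],
  [0.048,-0.324,-0.04],
  [0.048,-0.324,-0.04],
  [0.048,-0.324,-0.04],
  [0.048,-0.324,-0.04],
  [0.048,-0.324,-0.04],
  [0.048,-0.324,-0.04],
  [0.048,-0.324,-0.04],
  [0.048,-0.324,-0.04],
], spin=[-0.1,-0.22,-0.34,-0.46,-0.58,-0.7,-0.82,-0.94,-1.06,-1.18], gripper=0.4)

```text
clock: 13.45
eef_pos: [579.0, 181.7, 165.2]
ee_rot: [0.885, 0.467, -0.001, -0.001]
force: [0.5, -1.0, 0.0]
width: 52.8
grip_force: 0.0
```

Request:
jog_arm([
  [0,0,0],
  [0,0,0],
  [0,0,0],
  [0,0,0],
  [0,0,0],
  [0,0,0],
], spin=[-0.12,-0.24,-0.36,-0.48,-0.56,-0.56])

```text
clock: 13.95
eef_pos: [578.9, 177.8, 164.8]
ee_rot: [0.724, 0.69, -0.001, -0.001]
force: [0.1, 1.2, 0.1]
width: 53.1
grip_force: 0.0
```

```bash
cat > k.py <<'E'
from h import *
s=bot.state();c=get_calibration("wrist");im=snapshot("wrist");cv2.imwrite("pics/w7.png",im)
x=R.from_quat(s["ee_rot"]).as_matrix();ct,cs=get_calibration("top"),get_calibration("scene")
print(s["clock"],s["eef_pos"],'yaw',np.arctan2(x[1,0],x[0,0]),s["width"],s["joints"].round(2) if hasattr(s["joints"],'round') else s["joints"])
for b in blobs(red(im),60):
    (u,v),r=cv2.minEnclosingCircle(b);P=plane(c,[(u,v)],148);dist=np.linalg.norm(P[0]-np.array(c["T"])[:3,3])
    print('px',u,v,r,'P148',P.round(1),'r mm',r*dist/c["fx"],'travel xy',(x.T@(P[0]-s["eef_pos"])).round(1),
     'tri top',[np.round(q,1) for q in tri(ct,(281,202.5),c,(u,v))],'tri scene',[np.round(q,1) for q in tri(cs,(272.7,200.5),c,(u,v))])
E
python3 k.py
```

```text
13.95 [578.92429801 177.76623613 164.825279  ] yaw 1.5228687343277167 53.054939660953174 [ 0.15  0.62 -0.75  1.66  0.47  1.05 -0.79]
px 325.78570556640625 219.64285278320312 12.667350769042969 P148 [[583.8 178.  148. ]] r mm 9.642767105306014 travel xy [ 0.5  4.9 16.8] tri top [array([582.5, 179. , 149.7]), np.float64(2.5)] tri scene [array([583.7, 177.2, 147.5]), np.float64(1.2)]
```

Request:
jog_arm([
  [0.001,0.005,0.0],
  [0.001,0.005,0.02],
  [0.001,0.005,0.04],
  [0.001,0.005,0.054],
  [0.001,0.005,0.06],
  [0.001,0.005,0.063],
  [0.001,0.005,0.063],
], spin=[0,0,0,0,0,0,0])

```text
clock: 14.58
eef_pos: [585.0, 179.1, 103.4]
ee_rot: [0.725, 0.689, -0.0, -0.0]
force: [0.4, 0.0, 0.8]
width: 52.7
grip_force: 0.0
```

Request:
jog_arm([
  [0,0,0],
  [0,0,0],
  [0,0,0],
  [0,0,0],
  [0,0,0],
  [0,0,0],
  [0,0,0],
  [0,0,0],
], spin=[0,0,0,0,0,0,0,0], gripper=1, force=25)

```text
clock: 15.25
eef_pos: [584.7, 178.9, 103.9]
ee_rot: [0.725, 0.689, -0.0, -0.0]
force: [-3.3, -1.6, 4.3]
width: 18.2
grip_force: 25.0
```

Request:
jog_arm([
  [0,0,0],
  [0,0,0],
  [0,0,0],
  [0,0,0.002],
  [0,0,0.004],
  [0,0,0.004],
  [0,0,0.004],
], spin=[0,0,0,0,0,0,0], gripper=0.55)

```text
clock: 15.83
eef_pos: [585.1, 178.8, 99.5]
ee_rot: [0.725, 0.689, -0.0, -0.0]
force: [-0.8, 0.7, 0.6]
width: 39.6
grip_force: 0.0
```

Request:
jog_arm([
  [0,0,0],
  [0,0,0],
  [0,0,0],
  [0,0,0],
  [0,0,0],
  [0,0,0],
  [0,0,0],
  [0,0,0],
], spin=[0,0,0,0,0,0,0,0], gripper=1, force=25)

```text
clock: 16.5
eef_pos: [584.7, 178.9, 99.7]
ee_rot: [0.725, 0.689, -0.0, -0.0]
force: [-3.4, -1.0, 3.1]
width: 17.9
grip_force: 25.0
```

Request:
jog_arm([
  [0.0008,0,-0.002],
  [0.0016,0,-0.004],
  [0.0024,0,-0.006],
  [0.0032,0,-0.008],
  [0.004,0,-0.01],
  [0.004,0,-0.01],
  [0.004,0,-0.01],
], spin=[0,0,0,0,0,0,0])

```text
clock: 17.08
eef_pos: [585.1, 183.1, 109.7]
ee_rot: [0.725, 0.689, -0.0, -0.0]
force: [-3.9, 0.4, -1.6]
width: 18.0
grip_force: 25.0
```

Request:
jog_arm([
  [0.004,0,0],
  [0.009,0,0.0005],
  [0.014,0,0.001],
  [0.019,0,0.0015],
  [0.024,0,0.002],
  [0.029,0,0.002],
  [0.034,0,0.0025],
  [0.04,0,0.003],
  [0.04,0,0.003],
  [0.04,0,0.003],
], spin=[0,0,0,0,0,0,0,0,0,0])

```text
clock: 17.92
eef_pos: [587.0, 224.2, 106.6]
ee_rot: [0.724, 0.689, 0.0, -0.001]
force: [-5.4, 0.1, -2.5]
width: 18.2
grip_force: 25.0
```

```bash
python3 k.py | cut -c1-330
```

```text
17.9167 [587.00095989 224.2179643  106.64659852] yaw 1.5211772691838856 18.216548524124196 [ 0.04  0.72 -0.7   1.64  0.53  0.98 -0.89]
px 318.4790344238281 264.14337158203125 18.473979949951172 P148 [[586.2 219.6 148. ]] r mm 10.716713854289393 travel xy [ -4.6  -0.5 -41.4] tri top [array([586.7, 184.4,  86.7]), np.float64(4.9)] tri scene [array([585.3, 192.3, 137.6]), np.float64(37.4)]
```

Request:
jog_arm([
  [0.001,-0.0036,0],
  [0.0016,-0.0072,0],
  [0.0026,-0.0108,0],
  [0.0037,-0.0143,0],
  [0.0037,-0.0143,0],
  [0.0037,-0.0143,0],
], spin=[0.035,0.07,0.105,0.14,0.14,0.14])

```text
clock: 18.47
eef_pos: [574.9, 227.4, 107.3]
ee_rot: [0.771, 0.637, 0.001, 0.001]
force: [0.5, 0.2, -2.0]
width: 18.3
grip_force: 25.0
```

Request:
jog_arm([
  [0.001,-0.0036,0],
  [0.0016,-0.0072,0],
  [0.0026,-0.0108,0],
  [0.0037,-0.0143,0],
  [0.0049,-0.0178,0],
  [0.0062,-0.0213,0],
  [0.0062,-0.0213,0],
  [0.0062,-0.0213,0],
], spin=[0.035,0.07,0.105,0.14,0.175,0.21,0.21,0.21])

```text
clock: 19.13
eef_pos: [554.7, 237.1, 107.1]
ee_rot: [0.833, 0.553, 0.001, 0.0]
force: [1.0, -0.6, -1.5]
width: 18.6
grip_force: 25.0
```

```bash
python3 - <<'E'
from h import *
s=bot.state();print(s["clock"],s["eef_pos"],s["force"],s["grip_force"],s["width"])
a=cv2.resize(snapshot("scene")[150:300,160:360],None,fx=2,fy=2,interpolation=2);w=cv2.resize(snapshot("wrist"),(400,250));t=cv2.resize(snapshot("top")[120:300,210:450],(400,300),interpolation=2)
r=np.vstack([w,np.zeros((50,400,3),np.uint8)]);r2=np.hstack([a,t]);cv2.imwrite("pics/end.png",np.vstack([r2,np.hstack([r,r*0])]))
E
```

```text
19.1333 [554.68466242 237.11336173 107.05067552] [ 0.95855962 -0.6061158  -1.49646478] 24.999754428863525 18.58238032230826
```

View pics/end.png

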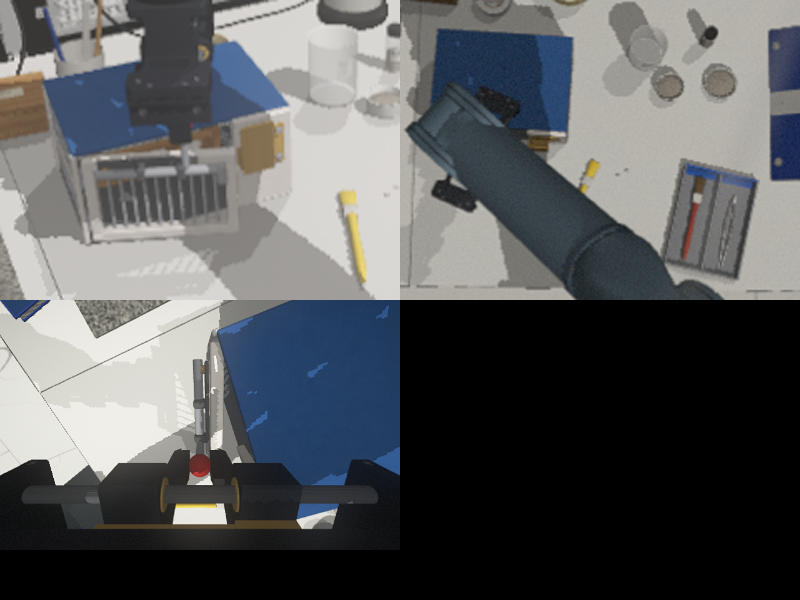

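The last view shows the gate ajar with the knob held at (200,465) in the wrist inset. The brush lies in the left compartment with its bristles at the blue end, and the bystanders haven't moved. From the knob's path the gate stands at about 0.33–0.35 rad.

```bash
python3 -c "
from cell import order
print(order.close_job())"
```

```text
the job is handed in; nothing more can be done
None
```

The job is handed in at about 19 s: the brush lies in the empty compartment with its bristles to the blue end, the bolt is lifted and drawn clear, and the gate is held ajar at about 19–20° (from the knob's travel); no verdict came back.

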